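# Step the locking air valve up to its second notch

### The arm

A 6-joint arm with a two-finger parallel gripper is mounted at the origin on the work surface. World frame = base frame: x ahead of the robot, y to its left, z up, the work surface at z = 0. Lengths are in m, angles in rad, forces in N, time in s.
With the tool pointing down it reaches from about 0.3 to 0.775 m from the base axis. Payload 14.6 kg.
Tool frame: the origin (TCP) lies midway between the tips of the shut fingers; the grasp point (between the pads) lies 19 mm behind it; z points along the fingers, y is the line along which they close (so a half turn about z gives the same grasp; the last joint's range is limited). The gripper opens to 94 mm and grips with 3 to 60 N. Pads are 16 mm wide; open, the fingers measure 119 mm over their backs; the gripper's body (75 mm by 177 mm) begins 78 mm behind the grasp point.
Start: joints at [-1.35, 0.3, 1.521, -0, 1.321, -0.067], TCP at [0.156, -0.527, 0.17] pointing down, gripper open.
Joint ranges: [-3.03, 3.03], [-0.79, 2.21], [0.23, 2.52], [-1.04, 4.18], [0, 3.07], [-2.55, 2.55]. Speed limits (rad/s): [2.22, 2.22, 2.57, 3.14, 3.14, 3.14].

### API

Orientations are given as a 3x3 rotation matrix whose columns are the frame's x, y, z axes.
In Python, from bench import * gives the robot as it stands.
- The arm moves only by the tool play_rows, never from a script. Its argument "plan" is a list of rows, each a list of 7 numbers: the turn, a rotation vector about the tool's x, y, z in degrees, then the shift along the tool's x, y, z in mm, then the closure, from -1 (fully open) to 1 (shut). A call has 1 to 5 rows; each row shifts and turns the commanded pose from where the row before left it, along the tool's axes as they then stand; what a row does not reach is not made up. A row lasts 1/8 s, in which the tool goes at most 62.5 mm and 10.7 degrees, less where a joint would pass 70% of its speed; a pose out of reach is approached as far as the arm can. A call with a gripper value outside its range is refused whole. The fingers move at their own pace and stop on an object; "grip_force" is the grip in N (left out, the last holds). Time passes only in rows, so rows that do not move let the fingers close. It gives the time, the measured TCP pose, the force, the opening and the grip force at its end, in the units of the state.
- get_state(): the state, without advancing time (a new reading comes with each control period).
- camera(name): name is "side" or "top" or "wrist"; returns the picture (480x640x3 uint8, red, green, blue); there is no depth.
- calibration(name): a dict with "mtx" (3x3 intrinsics, pixels), "D" ([k1, k2, p1, p2, k3] as OpenCV has them; the pictures are not rectified), "R" (3x3) and "t" (3): a world point X has camera coordinates R X + t; the wrist camera has in their place "tool_from_camera" (4x4, takes a point from camera to tool coordinates, whose origin is the TCP and whose axes are the flange's). Camera axes: x right, y down, z forward; pixel columns grow to the right and rows downward; lengths in m; the calibration is good to about 2 mm. A picture is of the moment at which its call begins: read the wrist's pose just before it. calibration takes no time and is no camera call.
- finish_job(): hands the job in; it is judged then, once.
The state is a dict: "clock": time; "joint_positions": joint angles; "dq": joint speeds; "tau": joint torques, N m; "tool_pos": TCP position; "tool_rot": TCP orientation; "force": force on the tool from outside, world axes, zero at the start; "moment": the same for the moment, N m; "width": finger opening in m; "gripper_force": force on a finger pad.
Only numpy, scipy, OpenCV 4.12 (cv2) and the standard library are available. Lean on these libraries where they do the work, as an engineer would, in place of code of your own. Each camera call takes 0.05 s, during which the arm holds its last target. There are 200 camera calls.

### The job

Open the air valve with the winged handle to its second notch: lift the handle to free its pointer, turn it anticlockwise (seen from above) and let the pointer drop fully home. On the way let it lock in the first notch and take your hand off it for about two seconds while the pressure settles, then take hold again and go on to the second, without going beyond it. Leave the handwheel valve and everything else on the bench as it is.

Things in the scene. Friction and masses are not known exactly. Their poses are not given: they have to be found in the camera images.
- airvalve: Fixed locking air valve: 120 x 120 x 12 mm aluminium plate, brass body, two side ports along its y axis (reaching 82 mm out), round dial 114 mm across, top 50 mm above the bench. Origin: centre of the plate's underside, on the valve's vertical axis. z up; x is the pointer's direction at joint pointer = 0. Ridges on the dial, 38 to 54 mm from the axis, tops at 62 mm.
- notch1 (a point): First notch between the ridges, 75 deg (1.309 rad) anticlockwise from the valve's x axis; point at its middle, 46 mm from the axis, at the ridge tops, 62 mm above the bench. Before it lies the wide shut gap (0 to about 0.4 rad). Every notch is 14 mm wide: it lets the 7 mm pointer in within about 0.08 rad of its centre.
- notch2 (a point): Second notch, alike, at 150 deg (2.618 rad): the one to end in. A third, at 225 deg (3.927 rad), is too far open.
- wing_grip (a point): Point to grip on the winged handle, on the valve's axis, 100 mm above the bench while down. The wing is an upright black bar 60 mm long (point's x), 14 mm wide (y), 76 to 112 mm above the bench. It has worn play: it turns freely about 0.13 rad either way relative to the pointer (bar and pointer parallel at mid play), so the pointer lags the hand. Anticlockwise from above opens.
- pointer_tip (a point): Outer end of the brass pointer, 56 mm from the valve's axis, 62 mm above the bench while down; the point's x axis points outward along the pointer. The pointer is a 7 mm wide bar under the wing, 12 mm tall at its outer part, which sits between the ridges when down.
- pointer (a joint): Angle of the pointer about the vertical, rad, anticlockwise from above positive, 0 at the airvalve's x axis, hard stop at 4.0. 0 to 0.40 is shut. It turns with about 0.06 N m of friction and stays where it is left.
- lift (a joint): How far handle and pointer are lifted, m: 0 fully down, at most 0.012. A spring pulls down with 6 N at the bottom, 9.5 N at the top, plus 1.4 N weight. Below about 0.006 the ridges block the pointer sideways; above, it passes over them. Let go over a ridge, it rests there at about 0.006; over a notch it drops to 0.
- bleedvalve: Fixed neighbouring valve on an equal 120 x 120 x 12 mm plate, with a round black handwheel (about 96 mm across, top 80 mm above the bench) and no crown: not to be touched. Origin: centre of the plate's underside, z up.
- bleed_rim (a point): A point on the rim of that handwheel, 42 mm from its axis, 74 mm above the bench; it tells whether the wheel has been turned.
- cup: Loose paper cup, 68 mm across, 90 mm high, on the robot's side of the air valve, about 115 mm from its axis. Origin: centre of its underside.
- tape: Loose roll of tape lying flat, 68 mm across, 20 mm high, on the far side of the air valve, about 110 mm from its axis. Origin: centre of its underside.
- beaker: Loose glass beaker, 72 mm across, 95 mm high, on the far side of the handwheel valve. Origin: centre of its underside.
- screwdriver: Loose screwdriver, 160 mm long, lying on the robot's side of the handwheel valve. Origin under its middle, x axis along it.
- wrench: Loose wrench, 150 mm long, lying between the two valves. Origin under its middle, x axis along it.
- jar: Loose jar, 56 mm across, 60 mm high, on the left of the bench. Origin: centre of its underside.
Not all that is in view belongs to the job. Leave any orange look-alike of the airvalve alone.

How it is judged:
On the way:
1. the pointer is locked fully down in the first notch and the hand is off the handle (value of joint pointer between 1.189 and 1.429 rad and value of joint lift below 0.002 m and contact force between the fingers and airvalve below 0.3 N), for 1 s.
At the end, for the whole second after the job is handed in: The pointer is at rest fully down (lift under 2 mm) in the second notch, at 2.618 rad within 0.12 rad, with the handle released; the handwheel valve and the six loose things are where they were (value of joint pointer between 2.498 and 2.738 rad and value of joint lift below 0.002 m and contact force between the fingers and airvalve below 0.3 N and velocity of joint pointer below 0.05 rad/s); the robot touches nothing.
It fails at once if the air valve is opened beyond the second notch (pointer past 2.95 rad) (value of joint pointer above 2.95 rad).
It fails at once if the handwheel valve is turned (its rim moved by more than 8 mm) (distance of bleed_rim from where it was at the start of the episode above 0.008 m).
It fails at once if a loose thing on the bench is moved by more than 30 mm (distance of any of cup, tape, beaker, screwdriver, wrench, jar from where it was at the start of the episode above 0.03 m).
It also fails if it takes over 48 s, if anything falls off the work surface, if the arm or the gripper's body presses on something with over 40 N, if the wrist force passes 120 N, or if a joint passes its speed limit or range.

## Working session

There is one attempt and no reset: what is moved stays moved. The work goes in short steps, Python scripts to look and compute and a tool call to move; the robot and the scene stay as the last step left them, time stands still between calls to the robot, and variables do not carry over. Pictures are saved under pics/ and viewed, at most 10 in all, crops included, and the job is handed in when it is done.

Besides the shell and the picture viewer there is one more tool, called after "Emit:" in YAML: its name, and indented under it one key for each argument. play_rows: Moves the arm, as the interface text tells. Its arguments: {"type":"object","properties":{"plan":{"type":"array"},"grip_force":{"type":"number"}},"required":["plan"]}

```bash
mkdir -p pics; ls
python3 - <<'E'
from bench import *
import cv2,numpy as np
s=get_state();print(s)
for n in("top","side"):
    cv2.imwrite(f"pics/{n}0.png",camera(n)[:,:,::-1]);c=calibration(n);print(n,c)
print(calibration("wrist"))
E
```

```text
pics
{'clock': 0.0, 'joint_positions': array([-1.34958176e+00,  3.00499928e-01,  1.52161295e+00,  9.55313196e-06,
        1.32067514e+00, -6.65902306e-02]), 'dq': array([-6.75241617e-04,  1.62764498e-03, -1.20669419e-05,  6.20994946e-04,
        1.39381058e-03, -3.74894088e-04]), 'tau': array([-2.24997391e-03, -5.31799006e+01, -3.52740097e+01,  7.07732281e-02,
        2.44574749e-02, -6.55601048e-05]), 'tool_pos': array([ 0.15605274, -0.52707106,  0.16935706]), 'tool_rot': array([[ 9.58869974e-01,  2.83845574e-01, -2.53250143e-04],
       [ 2.83845673e-01, -9.58869266e-01,  1.16826567e-03],
       [ 8.87732596e-05, -1.19209883e-03, -9.99999286e-01]]), 'force': array([-0.64374533,  0.08215452,  0.34965047]), 'moment': array([ 0.04291347, -0.01292284, -0.0146579 ]), 'gripper_force': 0.0, 'width': 0.09380840232932208}
top {'mtx': array([[577.11745231,   0.        , 317.27065813],
       [  0.        , 577.11745231, 238.44963836],
       [  0.        ,   0.        ,   1.        ]]), 'D': array([-0.08331858,  0.        ,  0.        ,  0.        ,  0.        ]), 'R': array([[ 0.00636049, -
[... 520 characters left out ...]
,
       [ 0.48018862, -0.68021821, -0.55382495]]), 't': array([0.41197422, 0.18362674, 1.02454637])}
{'mtx': array([[368.9311141 ,   0.        , 313.20713909],
       [  0.        , 368.9311141 , 230.84404181],
       [  0.        ,   0.        ,   1.        ]]), 'D': array([0.00551159, 0.        , 0.        , 0.        , 0.        ]), 'tool_from_camera': array([[-1.35591755e-04, -9.67863002e-01, -2.51478014e-01,
         7.37344841e-02],
       [ 9.99999892e-01, -1.94781886e-05, -4.64213634e-04,
        -6.93204684e-05],
       [ 4.44396865e-04, -2.51478050e-01,  9.67862900e-01,
        -2.14066075e-01],
       [ 0.00000000e+00,  0.00000000e+00,  0.00000000e+00,
         1.00000000e+00]])}
```

View pics/top0.png

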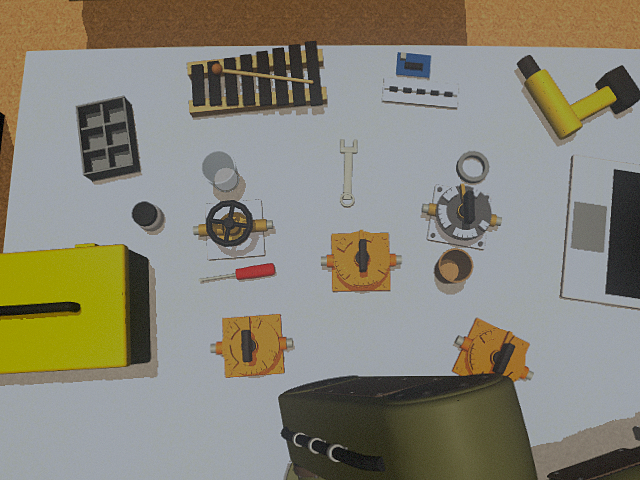

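View pics/side0.png

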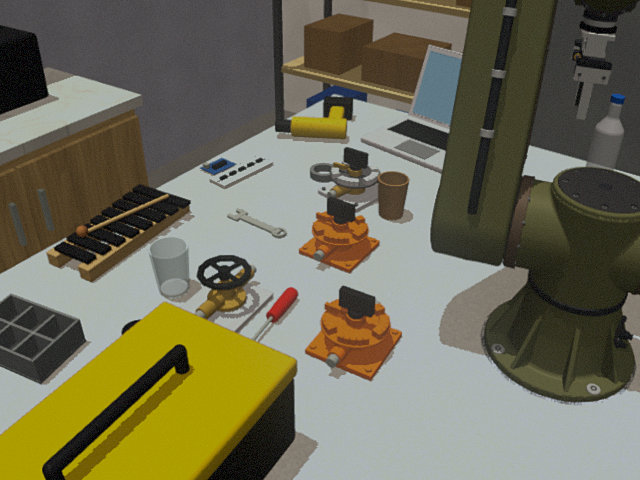

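The top view shows these candidates for the air valve: the grey/brass valve with white ridges at (463,213), and orange look-alikes at (361,260), (252,345) and (492,350). The handwheel valve is at (231,225). I choose (463,213), which has an aluminium plate, a brass body and a crown, with the cup (453,267) and tape (472,167) beside it. I'll check it in a close crop.

```bash
cat > h.py <<'E'
from bench import *
import cv2,numpy as np
from scipy.spatial.transform import Rotation as Ro
def ray(n,uv,z):
    c=calibration(n);p=cv2.undistortPoints(np.array([[uv]],float),c["mtx"],c["D"])[0,0]
    d=c["R"].T@np.array([*p,1]);o=-c["R"].T@c["t"];return o+d*(z-o[2])/d[2]
def proj(n,X):
    c=calibration(n);return cv2.projectPoints(np.atleast_2d(np.array(X,float)),cv2.Rodrigues(c["R"])[0],c["t"],c["mtx"],c["D"])[0][:,0]
E
python3 - <<'E'
from h import *
i=cv2.imread("pics/top0.png")[175:260,410:515]
cv2.imwrite("pics/crop0.png",cv2.resize(i,None,fx=7,fy=7,interpolation=cv2.INTER_CUBIC))
for uv,z in [((463,213),.05),((470,207),.112)]:print(ray("top",uv,z))
E
```

```text
[ 0.54859796 -0.23348037  0.05      ]
[ 0.54665433 -0.23305296  0.112     ]
```

View pics/crop0.png

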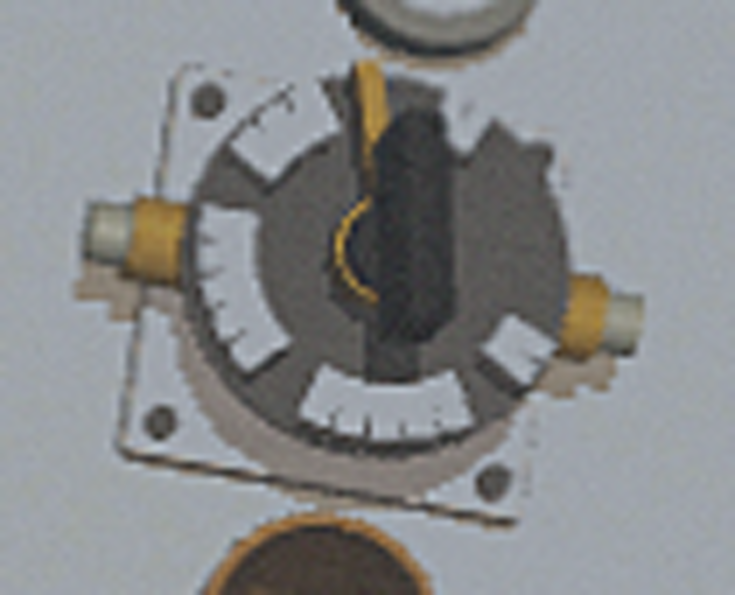

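The crop confirms the grey valve. It has white ridges, a brass pointer tip at about (462.5,184) in the full image, in the wide shut gap, and the wing at about (469,207). Notches 1, 2 and 3 lie at the left, lower left and lower right of the dial. Next I fit its pose.

```bash
cat >> h.py <<'E'
def world(p,L): 
    c,s=np.cos(p[2]),np.sin(p[2]);L=np.atleast_2d(np.array(L,float))
    return np.c_[p[0]+c*L[:,0]-s*L[:,1],p[1]+s*L[:,0]+c*L[:,1],L[:,2]]
E
python3 - <<'E'
from h import *
from scipy.optimize import least_squares
px=np.array([(120,452),(515,523),(183,68),(85,230),(642,325)])/7+[410,175]
L=lambda h:[(-.06,.06,.012),(-.06,-.06,.012),(.06,.06,.012),(0,.082,h),(0,-.082,h)]
r=least_squares(lambda p:(proj("top",world(p,L(p[3])))-px).ravel(),[.547,-.235,-.17,.03])
p=r.x;print(p,r.fun.reshape(-1,2).round(1))
# ridge check: notch centres in crop px
for a in(0,.2,.4,1.309,2.618,3.927):
    print(a,((proj("top",world(p,[(.046*np.cos(a),.046*np.sin(a),.05)]))-[410,175])*7).round())
print("dial c",((proj("top",world(p,[(0,0,.05),(0,0,.112)]))-[410,175])*7).round())
t=ray("top",np.array([370,65])/7+[410,175],.062)-world(p,[(0,0,.062)])[0]
print("pointer",np.hypot(*t[:2]),np.arctan2(t[1],t[0])-p[2], "yaw world",np.arctan2(t[1],t[0]))
for uv in[(416,108),(416,335)]:print(ray("top",np.array(uv)/7+[410,175],.112))
s=get_state()
print("to go in tool:",s["tool_rot"].T@(np.array([p[0],p[1],.25])-s["tool_pos"]))
E
```

```text
[ 0.54869969 -0.23497663 -0.17924091  0.03437078] [[-0.1  0. ]
 [ 0.5  0.2]
 [-0.6 -0.2]
 [ 0.5 -0.3]
 [-0.3  0.3]]
0 [[398. 114.]]
0.2 [[367. 112.]]
0.4 [[336. 115.]]
1.309 [[231. 199.]]
2.618 [[278. 385.]]
3.927 [[472. 394.]]
dial c [[376. 266.]
 [427. 217.]]
pointer 0.056759009955171524 0.21762481399853775 yaw world 0.03838390189971399
[ 0.5794674  -0.23333923  0.112     ]
[ 0.5155855  -0.23067276  0.112     ]
to go in tool: [ 0.45942864 -0.16874922 -0.08035296]
```

Emit:
play_rows:
  plan:
    - [0,0,0,50,-19,-6,-1]
    - [0,0,0,51,-19,-6,-1]
    - [0,0,0,51,-19,-6,-1]
    - [0,0,0,51,-19,-6,-1]
    - [0,0,0,51,-19,-6,-1]

```text
clock: 0.72
tool_pos: [0.3738, -0.3628, 0.2]
tool_rot: [[0.959, 0.284, -0.0], [0.284, -0.959, 0.0], [-0.0, -0.0, -1.0]]
force: [-0.1, -0.4, -0.0]
width: 0.0943
gripper_force: 0.0
```

Emit:
play_rows:
  plan:
    - [0,0,0,51,-19,0,-1]
    - [0,0,0,51,-19,0,-1]
    - [0,0,0,51,-18,0,-1]
    - [0,0,0,51,-18,0,-1]
    - [0,0,8,0,0,0,-1]

```text
clock: 1.35
tool_pos: [0.5492, -0.2328, 0.1989]
tool_rot: [[0.989, 0.149, -0.001], [0.149, -0.989, 0.001], [-0.001, -0.001, -1.0]]
force: [-0.3, -1.1, -0.2]
width: 0.094
gripper_force: 0.0
```

Emit:
play_rows:
  plan:
    - [0,0,8,0,0,0,-0.2]
    - [0,0,0,0,0,0,-0.2]
    - [0,0,0,0,0,0,-0.2]

```text
clock: 1.72
tool_pos: [0.5472, -0.2354, 0.1998]
tool_rot: [[1.0, 0.011, -0.0], [0.011, -1.0, 0.0], [-0.0, -0.0, -1.0]]
force: [-0.2, 0.1, -0.0]
width: 0.0678
gripper_force: 0.0
```

```bash
cat >> h.py <<'E'
P=[.5487,-.2350,-.1792]
def wcam(s):
    T=np.eye(4);T[:3,:3]=s["tool_rot"];T[:3,3]=s["tool_pos"];return T@calibration("wrist")["tool_from_camera"]
def wray(s,uv,z):
    c=calibration("wrist");W=wcam(s);p=cv2.undistortPoints(np.array([[uv]],float),c["mtx"],c["D"])[0,0]
    d=W[:3,:3]@np.array([*p,1]);o=W[:3,3];return o+d*(z-o[2])/d[2]
def wproj(s,X):
    c=calibration("wrist");W=np.linalg.inv(wcam(s));return cv2.projectPoints(np.atleast_2d(np.array(X,float)),cv2.Rodrigues(W[:3,:3])[0],W[:3,3],c["mtx"],c["D"])[0][:,0]
E
python3 - <<'E'
from h import *
s=get_state();i=camera("wrist")[:,:,::-1].copy()
cv2.imwrite("pics/w_raw1.png",i)
for a in(1.309,2.618,3.927):
    for r in(.038,.054):
        u=wproj(s,world(P,[(r*np.cos(a),r*np.sin(a),.05)]))[0];cv2.circle(i,(int(u[0]),int(u[1])),2,(0,0,255),-1)
u=wproj(s,world(P,[(0,0,.112)]))[0];cv2.circle(i,(int(u[0]),int(u[1])),2,(0,255,0),-1);print(u)
cv2.imwrite("pics/w1.png",i);print({k:s[k] for k in("clock","tool_pos","tool_rot","joint_positions","force","moment","width")})
E
```

```text
[313.30937613 223.56756868]
{'clock': 1.725, 'tool_pos': array([ 0.54719439, -0.23539016,  0.19982413]), 'tool_rot': array([[ 9.99934740e-01,  1.14227894e-02, -1.86538995e-04],
       [ 1.14228180e-02, -9.99934746e-01,  1.53005800e-04],
       [-1.84779069e-04, -1.55126615e-04, -9.99999971e-01]]), 'joint_positions': array([-4.67755506e-01,  3.83180320e-01,  1.34074241e+00,  5.30820579e-05,
        1.41790542e+00,  1.09160968e+00]), 'force': array([-0.16918574,  0.06858256, -0.04345598]), 'moment': array([0.01297822, 0.01360104, 0.02077716]), 'width': 0.06776026906763907}
```

View pics/w1.png

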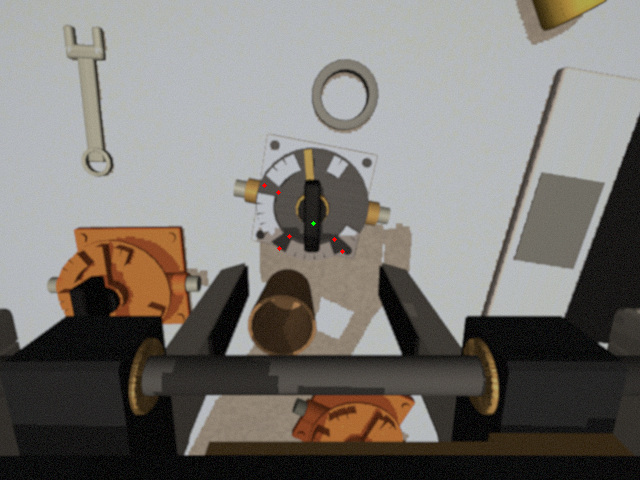

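The model's notch dots land on the real notches, and the wing top, at about (312,215), lies between the open fingers and near the axis. Now I descend and grip.

Emit:
play_rows:
  plan:
    - [0,0,0,1,0,50,-0.2]
    - [0,0,0,0,0,50,-0.2]
    - [0,0,0,0,0,18,-0.2]
    - [0,0,0,0,0,0,1]
    - [0,0,0,0,0,0,1]
  grip_force: 35

```text
clock: 2.4
tool_pos: [0.5493, -0.2358, 0.084]
tool_rot: [[1.0, 0.009, 0.003], [0.009, -1.0, -0.001], [0.003, 0.001, -1.0]]
force: [1.4, -0.8, 0.7]
width: 0.0398
gripper_force: 0.0
```

Emit:
play_rows:
  plan:
    - [0,0,0,0,0,0,1]
    - [0,0,0,0,0,0,1]
    - [0,0,0,0,0,0,1]
    - [0,0,0,0,0,0,1]

```text
clock: 2.9
tool_pos: [0.5483, -0.2353, 0.082]
tool_rot: [[1.0, 0.009, 0.0], [0.009, -1.0, -0.0], [0.0, 0.0, -1.0]]
force: [-0.5, 0.3, 0.7]
width: 0.0015
gripper_force: 0.0
```

Run:
```python
from h import *
s=get_state();print({k:s[k] for k in("clock","tool_pos","tool_rot","force","moment","width","gripper_force")})
```

```text
{'clock': 2.9, 'tool_pos': array([ 0.54832842, -0.23531675,  0.08202201]), 'tool_rot': array([[ 9.99963071e-01,  8.59368588e-03,  6.82463925e-05],
       [ 8.59368849e-03, -9.99963073e-01, -3.79734212e-05],
       [ 6.79175407e-05,  3.85585071e-05, -9.99999997e-01]]), 'force': array([-0.54360342,  0.27822959,  0.69163317]), 'moment': array([ 0.02365939, -0.04386412, -0.03152032]), 'width': 0.001518981927152047, 'gripper_force': 0.0}
```

The fingers shut to 1.5 mm, so they closed on nothing. I'll look.

Run:
```python
from h import *
a=camera("wrist")[:,:,::-1];b=camera("side")[:,:,::-1][100:260,270:470]
b=cv2.resize(b,(600,480),interpolation=cv2.INTER_CUBIC)
a=cv2.resize(a[100:480,170:470],(379,480))
o=np.hstack([a,b]);o=cv2.resize(o,None,fx=.81,fy=.81);cv2.imwrite("pics/c2.png",o);print(o.shape)
```

```text
(389, 793, 3)
```

View pics/c2.png

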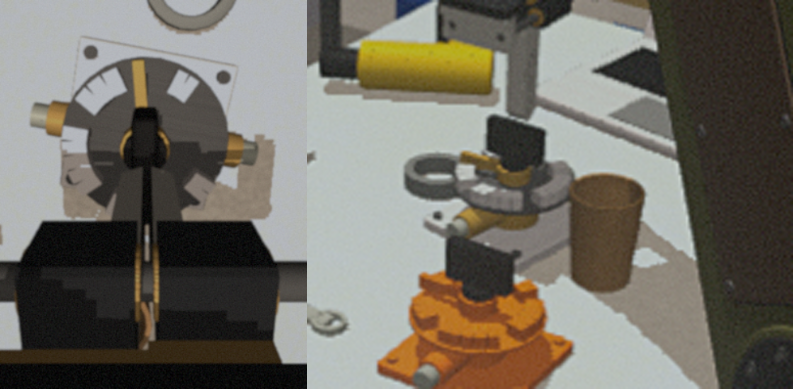

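Run:
```python
from h import *
s=get_state();print(s["clock"],s["tool_pos"])
f=lambda X:((proj("side",X)-[270,100])*3*.81+[307,0]).round()
print("tcp",f(s["tool_pos"]),"wingtop",f([.5487,-.235,.112]),"dial",f([.5487,-.235,.05]))
# solve where side-seen wing top centre (519,130), ridge disc, plate
for uv,z in[((515,130),.112),((515,172),.07),((515,112),.082),((515,112),.12)]:
    u=(np.array(uv)-[307,0])/.81/3+[270,100];print(uv,z,ray("side",u,z))
print(wproj(s,[s["tool_pos"],[.5487,-.235,.112]]))
```

```text
3.0 [ 0.5482896  -0.23529654  0.08194638]
tcp [[516. 151.]] wingtop [[517. 121.]] dial [[514. 181.]]
(515, 130) 0.112 [ 0.54062746 -0.21880851  0.112     ]
(515, 172) 0.07 [ 0.53833502 -0.2183984   0.07      ]
(515, 112) 0.082 [ 0.59317584 -0.30559949  0.082     ]
(515, 112) 0.12 [ 0.55201561 -0.23649519  0.12      ]
[[313.79366632 259.37928178]
 [313.27348344 277.07252178]]
```

Run:
```python
from h import *
a=camera("wrist")[:,:,::-1][190:330,243:383];b=camera("side")[:,:,::-1][100:200,320:400]
a=cv2.resize(a,(400,400),interpolation=cv2.INTER_CUBIC);b=cv2.resize(b,(400,500),interpolation=cv2.INTER_CUBIC)
a=cv2.copyMakeBorder(a,0,100,0,0,0)
o=np.hstack([a,b]).astype(float);o=(255*(o/255)**.6).astype(np.uint8);cv2.imwrite("pics/c3.png",o)
```

```text
(no output)
```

View pics/c3.png

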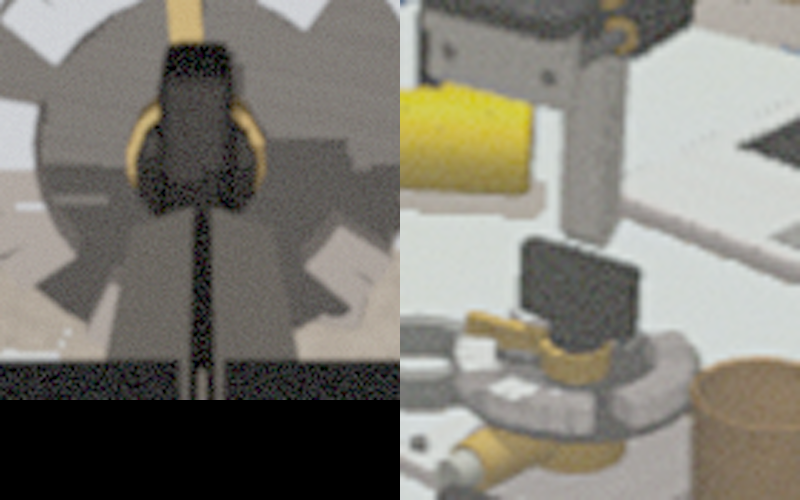

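The fingertips (side view about (358,149)) sit just above the wing top rather than around it. The wing's apparent width in the wrist view agrees, so the reported TCP height seems about 30 mm lower than the true one. I'll quantify this with a fit to the earlier wrist image, which was taken at a known reported pose.

Run:
```python
from h import *
from scipy.optimize import least_squares
s0=dict(tool_pos=np.array([0.54719439,-0.23539016,0.19982413]),tool_rot=np.array([[9.99934740e-01,1.14227894e-02,-1.86538995e-04],[1.14228180e-02,-9.99934746e-01,1.53005800e-04],[-1.84779069e-04,-1.55126615e-04,-9.99999971e-01]]))
L=[(.06,.06,.012),(.06,-.06,.012),(-.06,.06,.012),(0,.082,.0344),(0,-.082,.0344),(.056*np.cos(.218),.056*np.sin(.218),.062)]
px=np.array([(267,135),(377,156),(252,238),(235,188),(389,214),(308,150)],float)
W=world(P,L)
def f(d):
    s=dict(tool_pos=s0["tool_pos"]+d[:3],tool_rot=Ro.from_euler("xyz",[0,0,d[3]]).as_matrix()@s0["tool_rot"]);return (wproj(s,W)-px)
print("before",f(np.zeros(4)).round(1))
r=least_squares(lambda d:f(d).ravel(),np.zeros(4));print(r.x,f(r.x).round(1))
def g(d):
    s=dict(tool_pos=s0["tool_pos"]+d[:3],tool_rot=Ro.from_euler("xyz",d[3:6]).as_matrix()@s0["tool_rot"]);return (wproj(s,W)-px)
r=least_squares(lambda d:g(d).ravel(),np.zeros(6));print(r.x,g(r.x).round(1))
s=get_state();q=proj("side",[s["tool_pos"]+[0,0,h] for h in(0,.03,.035,.04)]);print(q, s["clock"],s["force"])
for h in(.02,.03,.04):print("start tcp side",proj("side",[.156,-.527,.17+h]))
```

```text
before [[ 1.3  1.7]
 [ 2.1  2.6]
 [-0.5  5.8]
 [ 0.5  3.5]
 [ 0.7  6.8]
 [ 3.7  2.8]]
[-0.00308871 -0.00131122  0.00859487 -0.01251563] [[ 0.2 -0.7]
 [-0.9 -1.6]
 [ 0.   1.8]
 [ 0.6  0.3]
 [-1.8  1.3]
 [ 1.6 -0.9]]
[-0.00046506 -0.00648643  0.00784252  0.02770972  0.01535291 -0.01386691] [[ 0.3 -0.9]
 [-0.2 -1.8]
 [ 0.6  1.2]
 [ 0.6  0.3]
 [-1.6  1.7]
 [ 0.3 -0.4]]
[[356.01851101 162.05600223]
 [356.57608777 149.99936289]
 [356.66986187 147.96392638]
 [356.76387712 145.92099332]] 3.1 [ 0.46049203  0.54543002 -0.52625712]
start tcp side [[576.24118595 118.63530086]]
start tcp side [[577.21137747 114.45836246]]
start tcp side [[578.18515324 110.25284995]]
```

Run:
```python
from h import *
s=get_state()
print("plate corners pred",wproj(s,world(P,[(.06,.06,.012),(.06,-.06,.012)])),"seen (248,137),(402.6,166.5)")
print("port ends",wproj(s,world(P,[(0,.082,.0344),(0,-.082,.0344)])))
print("wing top far end",wproj(s,[[.5487+.03,-.235,.112],[.5487+.03,-.235,.076]]))
R=s["tool_rot"]
for h in(0,.01,.02,.03,.04):
    print(h,wproj(s,[s["tool_pos"]+R@[.008,0,-h]]),proj("side",[s["tool_pos"]+R@[-.008,.0,-h]]))
i=camera("wrist")[:,:,::-1];cv2.imwrite("pics/w2.png",i[:330,100:500])
```

```text
plate corners pred [[249.47492578 139.23301564]
 [405.47828948 169.50849657]] seen (248,137),(402.6,166.5)
port ends [[202.36653187 217.45597475]
 [421.36511033 257.5651555 ]]
wing top far end [[313.79698411 222.27634996]
 [313.76786523 208.67059618]]
0 [[313.79710748 246.86693601]] [[359.05904462 162.99243829]]
0.01 [[313.80640839 251.92980123]] [[359.25593212 158.99566312]]
0.02 [[313.81659187 257.47236366]] [[359.45384939 154.96926475]]
0.03 [[313.8277899  263.56623727]] [[359.6527962  150.91303312]]
0.04 [[313.84016215 270.29804861]] [[359.852772  146.8267591]]
```

View pics/w2.png

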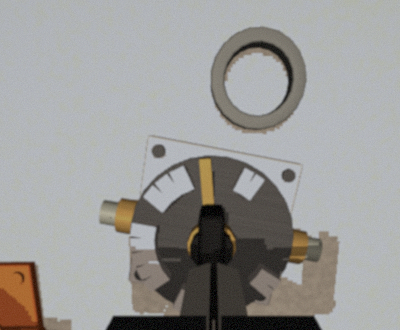

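The plate corners match the reported pose to 2–3 px, but both views put the fingertips about 25–30 mm short of the reported TCP. The shut tips are therefore around z≈0.115, above the wing. I'll open, go about 26 mm lower with a force check, and grip.

Emit:
play_rows:
  plan:
    - [0,0,0,0,0,-8,-0.2]
    - [0,0,0,0,0,0,-0.2]
    - [0,0,0,0,0,0,-0.2]
    - [0,0,0,0,0,16,-0.2]
    - [0,0,0,0,0,10,-0.2]
  grip_force: 35

```text
clock: 3.78
tool_pos: [0.5477, -0.235, 0.0621]
tool_rot: [[1.0, 0.009, -0.002], [0.009, -1.0, 0.001], [-0.002, -0.001, -1.0]]
force: [0.1, -0.3, 0.1]
width: 0.0469
gripper_force: 0.0
```

Emit:
play_rows:
  plan:
    - [0,0,0,0,0,8,-0.2]
    - [0,0,0,0,0,0,1]
    - [0,0,0,0,0,0,1]
    - [0,0,0,0,0,0,1]
    - [0,0,0,0,0,0,1]

```text
clock: 4.4
tool_pos: [0.5484, -0.2354, 0.0562]
tool_rot: [[1.0, 0.009, 0.0], [0.009, -1.0, -0.0], [0.0, 0.0, -1.0]]
force: [-0.2, 0.1, -0.0]
width: 0.0197
gripper_force: 0.0
```

Emit:
play_rows:
  plan:
    - [0,0,0,0,0,0,1]
    - [0,0,0,0,0,0,1]
    - [0,0,0,0,0,0,1]

```text
clock: 4.78
tool_pos: [0.5484, -0.2348, 0.0562]
tool_rot: [[1.0, 0.009, 0.0], [0.009, -1.0, 0.001], [0.0, -0.001, -1.0]]
force: [-2.0, 5.5, 4.6]
width: 0.0136
gripper_force: 35.0
```

Run:
```python
from h import *
s=get_state();print({k:s[k] for k in("clock","tool_pos","tool_rot","force","moment","width","gripper_force")})
```

```text
{'clock': 4.775, 'tool_pos': array([ 0.5483887 , -0.23480976,  0.05617102]), 'tool_rot': array([[ 9.99962393e-01,  8.67208386e-03,  9.12045413e-05],
       [ 8.67201528e-03, -9.99962133e-01,  7.27223510e-04],
       [ 9.75076309e-05, -7.26405234e-04, -9.99999731e-01]]), 'force': array([-1.95749316,  5.51300033,  4.63884178]), 'moment': array([ 1.20083026,  0.15340531, -0.00247399]), 'width': 0.013552585854365098, 'gripper_force': 34.99413013458252}
```

Emit:
play_rows:
  plan:
    - [0,0,0,0,-1,0,1]
    - [0,0,0,0,0,-5,1]
    - [0,0,0,0,0,-5,1]
    - [0,0,0,0,0,0,1]

```text
clock: 5.28
tool_pos: [0.5481, -0.2343, 0.0658]
tool_rot: [[1.0, 0.008, -0.0], [0.008, -1.0, 0.0], [-0.0, -0.0, -1.0]]
force: [2.2, 0.5, -10.3]
width: 0.0135
gripper_force: 35.0
```

Run:
```python
from h import *
s=get_state();print({k:s[k] for k in("clock","tool_pos","tool_rot","force","moment","width","gripper_force")})
```

```text
{'clock': 5.275, 'tool_pos': array([ 0.54811138, -0.23428973,  0.06578213]), 'tool_rot': array([[ 9.99963957e-01,  8.47644846e-03, -4.84502361e-04],
       [ 8.47656366e-03, -9.99964045e-01,  2.36210318e-04],
       [-4.82482716e-04, -2.40308719e-04, -9.99999855e-01]]), 'force': array([  2.22552864,   0.47905475, -10.32003488]), 'moment': array([-0.06441463, -0.46300729,  0.03432143]), 'width': 0.013545141695741994, 'gripper_force': 34.98351216316223}
```

Lift confirmed: 10.3 N matches about 10 mm. The hand must turn 71.7° anticlockwise, which is −z in the tool frame and includes the 0.13 rad lag. I'll go gently at the end.

Emit:
play_rows:
  plan:
    - [0,0,-6,0,0,0,1]
    - [0,0,-9,0,0,0,1]
    - [0,0,-9,0,0,0,1]
    - [0,0,-9,0,0,0,1]
    - [0,0,-9,0,0,0,1]

```text
clock: 5.9
tool_pos: [0.5487, -0.2355, 0.0659]
tool_rot: [[0.734, 0.679, 0.001], [0.679, -0.734, -0.002], [-0.0, 0.002, -1.0]]
force: [6.0, -6.9, -10.6]
width: 0.0138
gripper_force: 35.0
```

Emit:
play_rows:
  plan:
    - [0,0,-9,0,0,0,1]
    - [0,0,-8,0,0,0,1]
    - [0,0,-6,0,0,0,1]
    - [0,0,-4,0,0,0,1]
    - [0,0,-3,0,0,0,1]

```text
clock: 6.52
tool_pos: [0.5496, -0.236, 0.0664]
tool_rot: [[0.3, 0.954, 0.004], [0.954, -0.3, -0.003], [-0.002, 0.005, -1.0]]
force: [10.0, -8.8, -10.2]
width: 0.0136
gripper_force: 35.0
```

Emit:
play_rows:
  plan:
    - [0,0,0,0,0,0,1]
    - [0,0,0,0,0,0,1]

```text
clock: 6.78
tool_pos: [0.5496, -0.236, 0.0664]
tool_rot: [[0.301, 0.954, 0.004], [0.954, -0.301, -0.003], [-0.002, 0.005, -1.0]]
force: [8.9, -8.5, -10.5]
width: 0.0137
gripper_force: 35.0
```

```bash
cat > st.py <<'E'
from h import *
s=get_state();R=s["tool_rot"]
print({k:np.round(s[k],4) for k in("clock","tool_pos","force","moment","width","gripper_force")},"yaw",np.arctan2(R[1,0],R[0,0]),"in valve",np.arctan2(R[1,0],R[0,0])-P[2],"tilt",R[:2,2].round(4))
E
python3 st.py
```

```text
{'clock': np.float64(6.775), 'tool_pos': array([ 0.5496, -0.236 ,  0.0664]), 'force': array([  8.9292,  -8.4691, -10.5382]), 'moment': array([-2.0053, -2.2864,  0.0236]), 'width': np.float64(0.0137), 'gripper_force': np.float64(35.0292)} yaw 1.2647495589460382 in valve 1.4439495589460383 tilt [ 0.0039 -0.0032]
```

Emit:
play_rows:
  plan:
    - [0,0,0,-0.7,1.2,0,1]
    - [0,0,0,0,0,4,1]
    - [0,0,0,0,0,3,1]
    - [0,0,0,0,0,2.5,1]
    - [0,0,0,0,0,0,1]

```text
clock: 7.4
tool_pos: [0.55, -0.2364, 0.0568]
tool_rot: [[0.301, 0.954, 0.002], [0.954, -0.301, -0.002], [-0.001, 0.003, -1.0]]
force: [5.0, -5.6, -8.3]
width: 0.0135
gripper_force: 35.0
```

```bash
python3 st.py
```

```text
{'clock': np.float64(7.4), 'tool_pos': array([ 0.55  , -0.2364,  0.0568]), 'force': array([ 4.9871, -5.5784, -8.3076]), 'moment': array([-1.2236, -1.3598, -0.0359]), 'width': np.float64(0.0135), 'gripper_force': np.float64(35.0083)} yaw 1.2648223508946816 in valve 1.4440223508946817 tilt [ 0.0024 -0.002 ]
```

The hand still carries −8.3 N within 1 mm of bottom, so the pointer is in the notch rather than resting on a ridge. Now I release.

Emit:
play_rows:
  plan:
    - [0,0,0,0,0,0.6,1]
    - [0,0,0,0,0,0,-0.2]
    - [0,0,0,0,0,0,-0.2]
    - [0,0,0,0,0,0,-0.2]
    - [0,0,0,0,0,-15,-0.2]

```text
clock: 8.02
tool_pos: [0.5487, -0.235, 0.0706]
tool_rot: [[0.301, 0.954, -0.002], [0.954, -0.301, 0.001], [0.0, -0.002, -1.0]]
force: [-0.6, 0.5, 0.3]
width: 0.0501
gripper_force: 0.0
```

Emit:
play_rows:
  plan:
    - [0,0,0,0,0,-35,-0.2]
    - [0,0,0,0,0,0,-0.2]
    - [0,0,0,0,0,0,-0.2]
    - [0,0,0,0,0,0,-0.2]
    - [0,0,0,0,0,0,-0.2]

```text
clock: 8.65
tool_pos: [0.549, -0.2352, 0.1053]
tool_rot: [[0.301, 0.954, -0.001], [0.954, -0.301, 0.0], [0.0, -0.001, -1.0]]
force: [-0.4, 0.5, 0.1]
width: 0.057
gripper_force: 0.0
```

```bash
python3 st.py
python3 - <<'E'
from h import *
s=get_state();a=camera("wrist")[:,:,::-1].copy();b=camera("side")[:,:,::-1]
for z in(.062,.074):
  for al in(1.309,):
    u=wproj(s,world(P,[(.056*np.cos(al),.056*np.sin(al),z)]))[0];print(u)
cv2.imwrite("pics/w3.png",np.hstack([cv2.resize(a[130:310,213:413],(400,360)),cv2.resize(b[130:220,310:410],(400,360),interpolation=cv2.INTER_CUBIC)]))
E
```

```text
{'clock': np.float64(8.65), 'tool_pos': array([ 0.549 , -0.2352,  0.1053]), 'force': array([-0.4014,  0.4537,  0.1337]), 'moment': array([-0.0981, -0.0324, -0.0096]), 'width': np.float64(0.057), 'gripper_force': np.float64(0.0)} yaw 1.2651490397571359 in valve 1.444349039757136 tilt [-0.0009  0.0005]
[322.97684108 161.93012448]
[323.45447899 163.23186331]
```

View pics/w3.png

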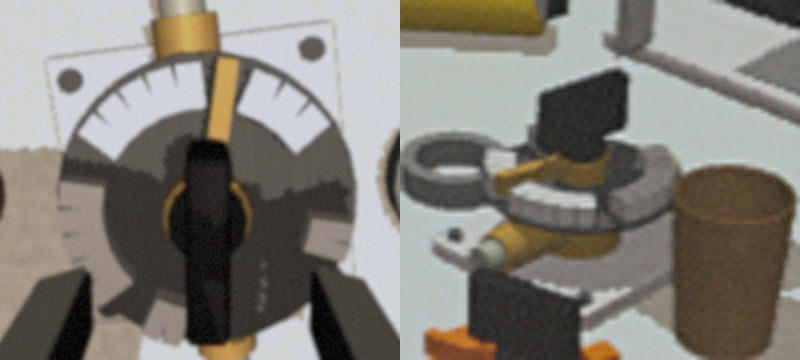

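The pointer (wrist tip about (326,161)) is locked between the ridges in notch 1, roughly 0.04 rad short of centre, and the hand is clear. I wait about 1.5 s more, then regrip. For notch 2 I'll add about 1.5° for the larger lag.

Emit:
play_rows:
  plan:
    - [0,0,0,0,0,0,-0.2]
    - [0,0,0,0,0,0,-0.2]
    - [0,0,0,0,0,0,-0.2]
    - [0,0,0,0,0,0,-0.2]
    - [0,0,0,0,0,0,-0.2]

```text
clock: 9.38
tool_pos: [0.5492, -0.2353, 0.1059]
tool_rot: [[0.301, 0.954, 0.0], [0.954, -0.301, -0.0], [-0.0, 0.0, -1.0]]
force: [-0.3, 0.6, -1.1]
width: 0.0565
gripper_force: 0.0
```

Emit:
play_rows:
  plan:
    - [0,0,0,0,0,0,-0.2]
    - [0,0,0,0,0,0,-0.2]
    - [0,0,0,0,0,0,-0.2]
    - [0,0,0,0,0,0,-0.2]
    - [0,0,0,0,0,0,-0.2]

```text
clock: 10.0
tool_pos: [0.5492, -0.2353, 0.1059]
tool_rot: [[0.301, 0.954, 0.0], [0.954, -0.301, -0.0], [-0.0, 0.0, -1.0]]
force: [-0.4, -0.1, -0.0]
width: 0.0562
gripper_force: 0.0
```

Emit:
play_rows:
  plan:
    - [0,0,0,0,0,25,-0.2]
    - [0,0,0,0,0,24,-0.2]
    - [0,0,0,0,0,0,1]
    - [0,0,0,0,0,0,1]
    - [0,0,0,0,0,0,1]
  grip_force: 35

```text
clock: 10.62
tool_pos: [0.5497, -0.2356, 0.058]
tool_rot: [[0.301, 0.954, 0.001], [0.954, -0.301, -0.001], [-0.0, 0.002, -1.0]]
force: [-1.0, -0.5, 0.0]
width: 0.0292
gripper_force: 0.0
```

Emit:
play_rows:
  plan:
    - [0,0,0,0,0,0,1]
    - [0,0,0,0,0,0,1]
    - [0,0,0,0,0,0,1]
    - [0,0,0,0,0,0,1]

```text
clock: 11.12
tool_pos: [0.5502, -0.2357, 0.0575]
tool_rot: [[0.301, 0.954, 0.002], [0.954, -0.301, -0.001], [-0.0, 0.003, -1.0]]
force: [5.2, -0.9, 0.2]
width: 0.0137
gripper_force: 35.0
```

```bash
python3 st.py
```

```text
{'clock': np.float64(11.125), 'tool_pos': array([ 0.5502, -0.2357,  0.0575]), 'force': array([ 5.2158, -0.9094,  0.2168]), 'moment': array([-0.3514, -0.9967, -0.0229]), 'width': np.float64(0.0137), 'gripper_force': np.float64(34.978)} yaw 1.2651347738307877 in valve 1.4443347738307877 tilt [ 0.0025 -0.001 ]
```

Emit:
play_rows:
  plan:
    - [0,0,0,0,1,-5,1]
    - [0,0,0,0,0,-5,1]
    - [0,0,0,0,0,0,1]

```text
clock: 11.5
tool_pos: [0.5502, -0.2356, 0.0666]
tool_rot: [[0.301, 0.954, 0.0], [0.954, -0.301, 0.0], [0.0, 0.0, -1.0]]
force: [4.2, -1.3, -9.8]
width: 0.0138
gripper_force: 35.0
```

```bash
python3 st.py
```

```text
{'clock': np.float64(11.5), 'tool_pos': array([ 0.5502, -0.2356,  0.0666]), 'force': array([ 4.1721, -1.317 , -9.7658]), 'moment': array([-0.5304, -1.0546, -0.0137]), 'width': np.float64(0.0138), 'gripper_force': np.float64(34.9638)} yaw 1.2651375419955437 in valve 1.4443375419955438 tilt [0.     0.0001]
```

Emit:
play_rows:
  plan:
    - [0,0,-5,0,0,0,1]
    - [0,0,-8,0,0,0,1]
    - [0,0,-9,0,0,0,1]
    - [0,0,-9,0,0,0,1]
    - [0,0,-9,0,0,0,1]

```text
clock: 12.12
tool_pos: [0.551, -0.2357, 0.0666]
tool_rot: [[-0.387, 0.922, 0.002], [0.922, 0.387, -0.0], [-0.001, 0.002, -1.0]]
force: [9.9, -1.8, -9.8]
width: 0.0136
gripper_force: 35.0
```

Emit:
play_rows:
  plan:
    - [0,0,-9,0,0,0,1]
    - [0,0,-8,0,0,0,1]
    - [0,0,-7,0,0,0,1]
    - [0,0,-5,0,0,0,1]
    - [0,0,-3,0,0,0,1]

```text
clock: 12.75
tool_pos: [0.5515, -0.2353, 0.0668]
tool_rot: [[-0.815, 0.579, 0.003], [0.579, 0.815, 0.0], [-0.002, 0.002, -1.0]]
force: [13.1, -0.5, -10.6]
width: 0.0137
gripper_force: 35.0
```

Emit:
play_rows:
  plan:
    - [0,0,-2.3,0,0,0,1]
    - [0,0,-2,0,0,0,1]
    - [0,0,0,0,0,0,1]
    - [0,0,0,0,0,0,1]

```text
clock: 13.25
tool_pos: [0.5516, -0.2352, 0.0668]
tool_rot: [[-0.855, 0.518, 0.003], [0.518, 0.855, 0.0], [-0.003, 0.002, -1.0]]
force: [12.3, 0.8, -10.2]
width: 0.0139
gripper_force: 35.0
```

```bash
python3 st.py
python3 - <<'E'
from h import *
b=camera("top")[:,:,::-1]
cv2.imwrite("pics/t4.png",b)
E
```

```text
{'clock': np.float64(13.25), 'tool_pos': array([ 0.5516, -0.2352,  0.0668]), 'force': array([ 12.3111,   0.7504, -10.2005]), 'moment': array([ 0.1746, -2.8681,  0.0031]), 'width': np.float64(0.0139), 'gripper_force': np.float64(34.9632)} yaw 2.597050467194266 in valve 2.7762504671942656 tilt [0.0031 0.0002]
```

Emit:
play_rows:
  plan:
    - [0,0,0,-1.2,0.7,0,1]
    - [0,0,0,0,0,4,1]
    - [0,0,0,0,0,3,1]
    - [0,0,0,0,0,2.5,1]
    - [0,0,0,0,0,0,1]

```text
clock: 13.92
tool_pos: [0.5523, -0.2353, 0.0576]
tool_rot: [[-0.855, 0.518, 0.002], [0.518, 0.855, 0.0], [-0.001, 0.001, -1.0]]
force: [7.1, 2.1, -4.8]
width: 0.0138
gripper_force: 35.0
```

```bash
python3 st.py
```

```text
{'clock': np.float64(13.925), 'tool_pos': array([ 0.5523, -0.2353,  0.0576]), 'force': array([ 7.0795,  2.1349, -4.8499]), 'moment': array([ 0.1956, -1.6085, -0.0108]), 'width': np.float64(0.0138), 'gripper_force': np.float64(34.9707)} yaw 2.597083639939372 in valve 2.776283639939372 tilt [0.0016 0.0002]
```

Emit:
play_rows:
  plan:
    - [0,0,0,0,0,0.3,1]
    - [0,0,0,0,0,0,-0.2]
    - [0,0,0,0,0,0,-0.2]
    - [0,0,0,0,0,0,-0.2]
    - [0,0,0,0,0,0,-0.2]

```text
clock: 14.55
tool_pos: [0.5515, -0.2357, 0.0571]
tool_rot: [[-0.855, 0.518, -0.0], [0.518, 0.855, 0.0], [0.0, -0.0, -1.0]]
force: [0.2, -0.7, 0.2]
width: 0.0504
gripper_force: 0.0
```

Emit:
play_rows:
  plan:
    - [0,0,0,0,0,-15,-0.2]
    - [0,0,0,0,0,-40,-0.2]
    - [0,0,0,0,0,-40,-0.2]
    - [0,0,0,0,0,0,-0.2]
    - [0,0,0,0,0,0,-0.2]

```text
clock: 15.18
tool_pos: [0.5514, -0.2356, 0.152]
tool_rot: [[-0.855, 0.518, -0.0], [0.518, 0.855, 0.0], [0.0, -0.0, -1.0]]
force: [-0.9, 0.7, -0.9]
width: 0.0563
gripper_force: 0.0
```

```bash
python3 st.py
python3 - <<'E'
from h import *
s=get_state();a=camera("wrist")[:,:,::-1].copy();b=camera("side")[:,:,::-1]
print(wproj(s,world(P,[(.056*np.cos(2.618),.056*np.sin(2.618),.062),(0,0,.062)])))
cv2.imwrite("pics/w5.png",np.hstack([cv2.resize(a[120:300,213:413],(400,360)),cv2.resize(b[130:220,310:410],(400,360),interpolation=cv2.INTER_CUBIC)]))
E
```

```text
{'clock': np.float64(15.175), 'tool_pos': array([ 0.5514, -0.2356,  0.152 ]), 'force': array([-0.8537,  0.702 , -0.8938]), 'moment': array([-0.0517, -0.169 , -0.0334]), 'width': np.float64(0.0563), 'gripper_force': np.float64(0.0)} yaw 2.5969411598368253 in valve 2.776141159836825 tilt [-0.0001  0.0001]
[[322.02932353 153.56779872]
 [311.21389015 220.29183399]]
```

View pics/w5.png

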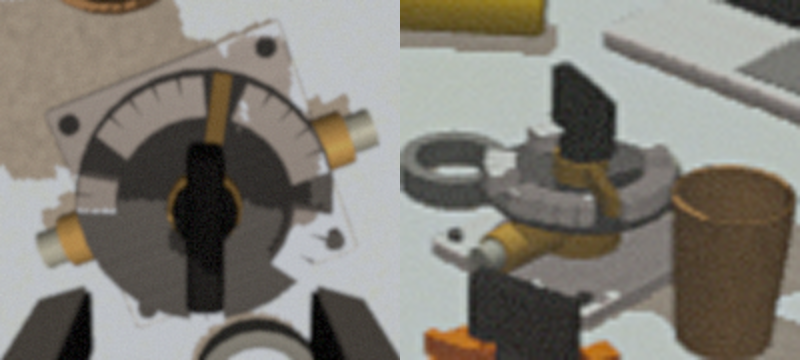

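The pointer sits in notch 2, with its tip at about (322,157) against a predicted 322. The side view shows it down between the ridges, the hand is clear, and the cup and tape haven't moved. I'm handing the job in.

```bash
python3 -c "
from bench import *
print(finish_job())"
```

```text
the job is handed in; nothing more can be done
None
```

I handed the job in at about 15 s of the 48 s; the hand-in returned no verdict. The last pictures show the pointer fully down in the second notch with the handle released. Before that it locked in the first notch with the hand off for over two seconds, and I never reached toward the handwheel valve or the loose things.

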